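# Push the parts case home between freshly glued guide rails

### The arm

A 7-joint arm with a two-finger parallel gripper is mounted at the origin on the work surface. World frame = base frame: x ahead of the robot, y to its left, z up, the work surface at z = 0. Lengths are in m, angles in rad, forces in N, time in s.
With the tool pointing down it reaches from about 0.4 to 0.85 m from the base axis. Payload 10.4 kg.
Tool frame: the origin (TCP) lies on the mounting face of the last link; the fingertips stand 173 mm ahead of it and the grasp point (between the pads) lies 155 mm ahead of it; z points along the fingers, y is the line along which they close (so a half turn about z gives the same grasp; the last joint's range is limited). The gripper opens to 85 mm and grips with 20 to 120 N. Pads are 22 mm wide; open, the fingers measure 114 mm over their backs; the gripper's body (76 mm by 85 mm) begins 54 mm behind the grasp point. The pads swing forward as they close: fully open they stand 13 mm farther back than shut.
Start: joints at [1.255, 0.332, -0.065, 1.46, 0.022, 1.35, -0.088], TCP at [0.18, -0.598, 0.405] pointing down, gripper open.
Joint ranges: [-2.6, 2.6], [-0.5, 2.12], [-1.47, 1.34], [0.16, 2.42], [-1.27, 4.41], [0.06, 2.06], [-2.6, 2.6]. Speed limits (rad/s): [2.22, 2.22, 2.79, 2.79, 3.14, 3.14, 3.14].

### API

Orientations are given as [roll, pitch, yaw] about the fixed x, y, z axes, in that order (R = Rz(yaw) Ry(pitch) Rx(roll)).
In Python, from plant import ctrl, eyes, hand_in gives the robot as it stands.
- The arm moves only by the shell command python3 -m pendant 'ROWS' [FORCE]. ROWS is JSON, a list of rows, each a list of 7 numbers: the shift along the world's x, y, z in cm, then the turn, a rotation vector about the world's x, y, z in degrees, then the opening, from 0 (shut) to 1 (fully open). In form: [[dx, dy, dz, ax, ay, az, fingers], ...]. A call has 1 to 12 rows; each row shifts and turns the commanded pose from where the row before left it; what a row does not reach is not made up. A row lasts 1/12 s, in which the tool goes at most 41.7 mm and 7.16 degrees, less where a joint would pass 70% of its speed; a pose out of reach is approached as far as the arm can. A call with a gripper value outside its range is refused whole. The fingers move at their own pace and stop on an object; FORCE is the grip in N (left out, the last holds). Time passes only in rows, so rows that do not move let the fingers close. It gives the time, the measured TCP pose, the force, the opening and the grip force at its end, in the units of the state.
- ctrl.observe(): the state, without advancing time (a new reading comes with each control period).
- eyes.snapshot(name): name is "scene" or "top" or "wrist"; returns a dict with "image" (400x640x3 uint8, red, green, blue), "camera_matrix" (3x3 intrinsics, pixels), "R" (3x3) and "t" (3): a world point X has camera coordinates R X + t. Camera axes: x right, y down, z forward; pixel columns grow to the right and rows downward; lengths in m; the calibration is good to about 2 mm. A picture is of the moment at which its call begins. There is no depth.
- hand_in(): hands the job in; it is judged then, once.
The state is a dict: "clock": time; "joint_positions": joint angles; "joint_velocities": joint speeds; "tau": joint torques, N m; "ee_pos": TCP position; "ee_rot": TCP orientation; "ft_force": force on the tool from outside, world axes, zero at the start; "wrist_torque": the same for the moment, N m; "width": opening from 0.0 (shut) to 1.0 (fully open); "grip_force": force on a finger pad.
Only numpy, scipy, OpenCV 4.12 (cv2) and the standard library are available. Lean on these libraries where they do the work, as an engineer would, in place of code of your own. Each camera call takes 0.05 s, during which the arm holds its last target. There are 200 camera calls.

### The job

The two guide rails on the pale board have just been glued down and must not be touched, not by the case and not by the hand. With the fingertips only and without lifting it, push the parts case along the board and down the lane between the rails until it sits flush against the wooden end stop, then take the hand away. Leave the motor, the bottle, the toothpick jar and the screwdriver where they are.

Things in the scene. Friction and masses are not known exactly. Their poses are not given: they have to be found in the camera images.
- dock: Fixed MDF board with pale blue-grey top, 430 (x) x 260 (y) x 12 mm, flat on the work surface. Origin: on its underside, at the lane's mouth on the lane's centre line; the lane runs along its +x, z is up, its top is at z = 12 mm. It spans x = -220 to 210, y = -130 to 130 mm. Lane: from x = 0 to the wooden end stop's face at x = 170 mm
- lane_mouth (a point): Point on the board's top, on the lane's centre line, level with the near ends of the rails (dock x = 0)
- lane_end (a point): Point on the board's top, on the lane's centre line, at the face of the wooden end stop (dock x = 170 mm). The stop is 22 mm thick (x), 136 mm wide (y), 30 mm tall above the board
- rail_left: Bare aluminium guide rail, 170 long (x) x 8 wide (y) x 12 mm tall above the board's top, on the lane's +y side. Origin: middle of its underside, 60 mm from the centre line; inner face 56 mm from it. The lane is so 112 mm wide, the case has 11 mm to spare each side, and fingers can pass above the rails
- rail_right: The same rail on the -y side of the lane; inner face 56 mm from the centre line
- case: Closed parts case, grey with a white lid, a loose block 110 long (x) x 90 wide (y) x 45 mm tall, 0.25 to 0.5 kg. Origin: centre of its underside. Lies flat on the board before the mouth, its x roughly along the lane (up to 20 mm off centre, 0.25 rad askew). Slides under a push of a few N; does not tip if pushed at mid-height. Home: origin at dock x = 115 mm
- motor: Bystander: small electric motor can, 28 mm across, 43 mm tall with its shaft, standing on the board outside the +y rail. Origin: centre of its underside
- bottle: Bystander: small bottle with a red cap, 32 mm across, 58 mm tall, standing on the board outside the -y rail. Origin: centre of its underside
- jar: Bystander: clear jar of toothpicks, 60 mm across, 88 mm tall, standing on the work surface beyond the end stop. Origin: centre of its underside
- screwdriver: Bystander: screwdriver with a red handle, 170 mm long (x), lying on the work surface beside the board on its -y side. Origin: on the underside, near mid-length
Not all that is in view belongs to the job. There is more than one size of the case; the one meant has the size given above.

How it is judged:
On the way:
1. the case goes through the mouth, flat on the board between the rails (y of case in the frame of dock between -0.0115 and 0.0115 m and z of case in the frame of dock between 0.006 and 0.017 m and x of case in the frame of dock between -0.03 and 0.09 m), for 0.1 s.
At the end, for the whole second after the job is handed in: the case lies flat and at rest on the board between the rails, its front face within 5 mm of the end stop and within 0.09 rad (5 degrees) of square (y of case in the frame of dock between -0.0115 and 0.0115 m and z of case in the frame of dock between 0.006 and 0.017 m and x of case in the frame of dock between 0.11 and 0.118 m and angle between the x axis of case and the x axis of dock, either way round below 0.09 rad and linear speed of case below 0.01 m/s and angle between case's own z axis and vertical below 0.05 rad); the robot touches nothing.
It fails at once if something touches a guide rail (contact force between any of rail_left, rail_right and anything else above 0.3 N).
It fails at once if the case is lifted off the board or tipped, or pushed off the board (z of case in the frame of dock above 0.018 m or z of case in the frame of dock below 0.004 m or angle between case's own z axis and vertical above 0.15 rad).
It fails at once if a bystander (motor, bottle, jar or screwdriver) is moved by more than 15 mm or knocked over (distance of any of motor, bottle, jar, screwdriver from where it was at the start of the episode above 0.015 m or angle between any of motor, bottle, jar's own z axis and vertical above 0.3 rad).
It also fails if it takes over 64 s, if anything falls off the work surface, if the arm or the gripper's body presses on something with over 40 N, if the wrist force passes 120 N, or if a joint passes its speed limit or range.

## Working session

There is one attempt and no reset: what is moved stays moved. The work goes in short steps, Python scripts to look and compute and a shell command to move; the robot and the scene stay as the last step left them, time stands still between calls to the robot, and variables do not carry over. Pictures are saved under pics/ and viewed, at most 10 in all, crops included, and the job is handed in when it is done.

```bash
mkdir -p pics; ls; python3 - <<'E'
from plant import ctrl, eyes
import cv2,numpy as np
s=ctrl.observe(); print(s['clock'],s['ee_pos'],s['ee_rot'],s['width'])
for n in('scene','top'):
    d=eyes.snapshot(n); cv2.imwrite(f'pics/{n}0.png',d['image'][:,:,::-1]); np.savez(f'{n}0.npz',**d); print(n,d['camera_matrix'].tolist(),np.round(-d['R'].T@d['t'],3),np.round(d['R'],3).tolist())
E
```

```text
pics
0.0 [ 0.18034821 -0.59826409  0.40388318] [-3.14009093e+00  8.65930936e-05  2.92815227e-01] 1.0013619772319913
scene [[452.7194124233107, 0.0, 314.364614787201], [0.0, 452.7194124233107, 199.3310399414102], [0.0, 0.0, 1.0]] [0.847 0.459 0.879] [[-0.855, 0.518, -0.012], [0.444, 0.72, -0.534], [-0.268, -0.462, -0.845]]
top [[481.43745813168647, 0.0, 322.129723040751], [0.0, 481.43745813168647, 205.17707932129798], [0.0, 0.0, 1.0]] [3.480e-01 1.000e-03 1.229e+00] [[0.127, -0.992, 0.003], [-0.971, -0.125, -0.203], [0.201, 0.023, -0.979]]
```

View pics/top0.png

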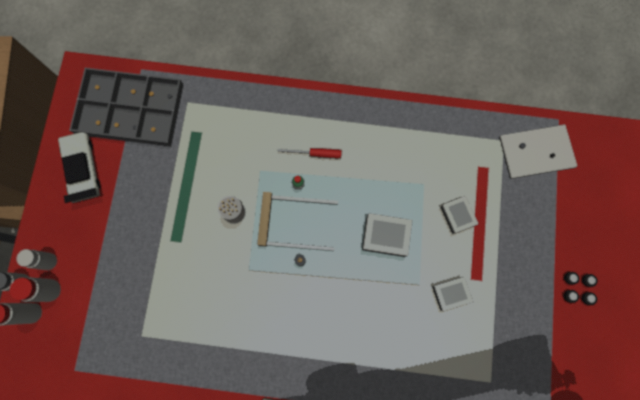

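View pics/scene0.png

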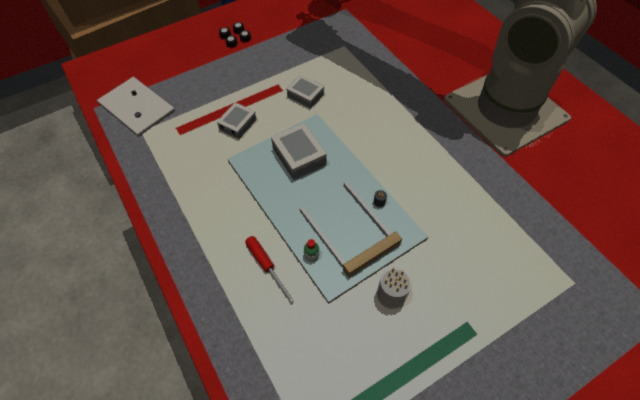

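Candidates for the case in the top view: (388,234) on the board, plus two smaller ones off it at (460,215) and (453,293). The one on the board before the mouth fits. The lane runs image-left, about world +y. I'll check in one close crop.

```bash
cat > h.py <<'E'
import numpy as np
def ray(d,px,z):
    K,R,t=d['camera_matrix'],d['R'],d['t']; c=-R.T@t
    v=(R.T@np.linalg.solve(K,np.c_[np.array(px,float),np.ones(len(px))].T)).T
    return c+v*((z-c[2])/v[:,2])[:,None]
def proj(d,X):
    p=(d['R']@np.atleast_2d(X).T).T+d['t']; p=(d['camera_matrix']@p.T).T; return p[:,:2]/p[:,2:]
E
python3 - <<'E'
import cv2,numpy as np
im=cv2.imread('pics/top0.png')[160:295,240:430]
cv2.imwrite('pics/crop0.png',cv2.convertScaleAbs(cv2.resize(im,None,fx=4,fy=4,interpolation=cv2.INTER_CUBIC),alpha=1.3))
E
```

```text
(no output)
```

View pics/crop0.png

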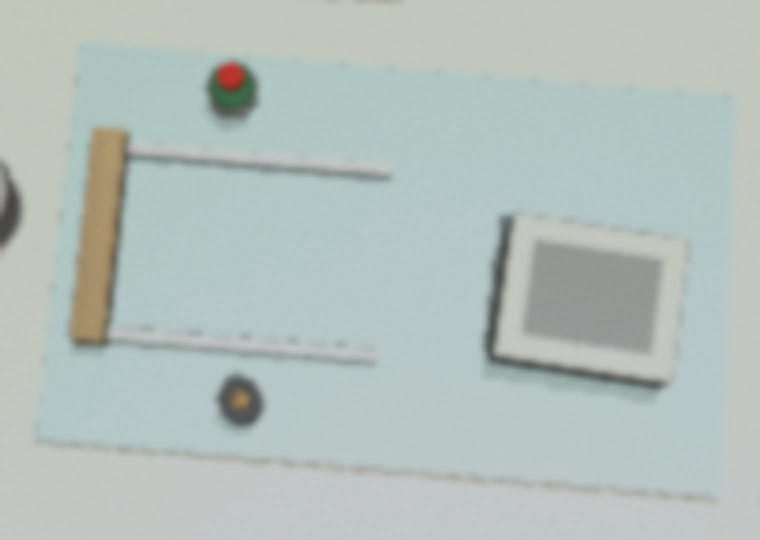

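The crop shows the large case at about (388,235), askew, with a clear size lead over the two small ones. The board corners, rails and stop are also readable. Next I'll measure.

```bash
python3 - <<'E'
import numpy as np
from h import *
np.set_printoptions(precision=4,suppress=True)
d=dict(np.load('top0.npz')); f=lambda p:np.array(p)/4+[240-.375,160-.375]
# FR(+x,-y) , BR(-x,-y), BL(-x,+y), FL(+x,+y)
def fit(W,M):
    M=np.array(M);W=W[:,:2];a=M-M.mean(0);b=W-W.mean(0)
    th=np.arctan2((a[:,0]*b[:,1]-a[:,1]*b[:,0]).sum(),(a*b).sum());R=np.array([[np.cos(th),-np.sin(th)],[np.sin(th),np.cos(th)]])
    t=W.mean(0)-R@M.mean(0); return th,R,t,(W-(M@R.T+t))
B=ray(d,f([(79,44),(735,96),(717,498),(37,440)]),.012)
th,R,t,r=fit(B,[(.21,-.13),(-.22,-.13),(-.22,.13),(.21,.13)]); print('dock',th,t,'\n',r)
C=ray(d,f([(514,215),(689,239),(668,382),(496,353)]),.057)
print('case sides',np.linalg.norm(C-np.roll(C,-1,0),axis=1))
tc,Rc,cc,rc=fit(C,[(.055,-.045),(-.055,-.045),(-.055,.045),(.055,.045)]); print('case',tc,cc,'\n',rc)
print('case in dock',R.T@(cc-t),tc-th)
K=ray(d,f([(392,173),(376,357)]),.024)[:,:2]; print('rail ends in dock (exp 0,-+.06)',(K-t)@R)
J=ray(d,[(231,205)],.088)[:,:2];print('jar',(J-t)@R)
print('ux',R[:,0],'uy',R[:,1])
np.savez('dock.npz',R=R,t=t,th=th)
E
```

```text
dock 1.6163419162626438 [ 0.5491 -0.0108] 
 [[-0.0007 -0.    ]
 [-0.0003  0.0003]
 [-0.      0.0013]
 [ 0.001  -0.0016]]
case sides [0.1089 0.0898 0.1059 0.0866]
case 1.5412153126944879 [ 0.5381 -0.1395] 
 [[-0.0019 -0.0008]
 [ 0.0001  0.0003]
 [ 0.0004  0.0023]
 [ 0.0014 -0.0018]]
case in dock [-0.1281  0.0168] -0.07512660356815593
rail ends in dock (exp 0,-+.06) [[-0.0006 -0.0576]
 [ 0.0005  0.0609]]
jar [[ 0.2573 -0.0173]]
ux [-0.0455  0.999 ] uy [-0.999  -0.0455]
```

Board, case and rail measurements agree with the given sizes to 1–3 mm. In dock coordinates the case is at (-128, 17) mm, yaw about -0.08 rad.

Plan:
1. Two-finger push from the +y side to centre and square the case.
2. Two-finger push from behind down the lane.

First target is TCP (0.445, -0.144) at yaw 2.6°.

```bash
python3 -m pendant '[[1.3,2.3,0,0,0,-1.4,0.6],[1.3,2.3,0,0,0,-1.4,0.6],[1.3,2.3,0,0,0,-1.4,0.6],[1.3,2.3,0,0,0,-1.4,0.6],[1.3,2.3,0,0,0,-1.4,0.6],[1.3,2.3,0,0,0,-1.4,0.6],[1.3,2.3,0,0,0,-1.4,0.6],[1.3,2.3,0,0,0,-1.4,0.6],[1.3,2.3,0,0,0,-1.4,0.6],[1.3,2.3,0,0,0,-1.6,0.6]]' && python3 -m pendant '[[1.3,2.3,0,0,0,0,0.6],[1.3,2.3,0,0,0,0,0.6],[1.3,2.3,0,0,0,0,0.6],[1.3,2.3,0,0,0,0,0.6],[1.3,2.3,0,0,0,0,0.6],[1.3,2.3,0,0,0,0,0.6],[1.3,2.3,0,0,0,0,0.6],[1.3,2.3,0,0,0,0,0.6],[1.3,2.3,0,0,0,0,0.6],[1.3,2.3,0,0,0,0,0.6],[0,0,0,0,0,0,0.6],[0,0,0,0,0,0,0.6]]'
```

```text
clock: 0.93
ee_pos: [0.3108, -0.3671, 0.4045]
ee_rot: [-3.141, 0.0, 0.044]
ft_force: [0.3, -0.2, 0.4]
width: 0.599
grip_force: 0.0
clock: 1.93
ee_pos: [0.4407, -0.1373, 0.4045]
ee_rot: [-3.141, 0.0, 0.048]
ft_force: [-0.4, 0.1, 0.3]
width: 0.6
grip_force: 0.0
```

```bash
python3 -m pendant '[[0,-0.6,-2.5,0,0,0,0.6],[0,0,-2.5,0,0,0,0.6],[0,0,-2.5,0,0,0,0.6],[0,0,-2.5,0,0,0,0.6],[0,0,-2.5,0,0,0,0.6],[0,0,-2.5,0,0,0,0.6],[0,0,-2.5,0,0,0,0.6],[0,0,-1.5,0,0,0,0.6],[0,0,-1.4,0,0,0,0.6],[0,0,0,0,0,0,0.6],[0,0,0,0,0,0,0.6]]' && python3 - <<'E'
from plant import eyes
import cv2,numpy as np
a=eyes.snapshot('top');np.savez('top1.npz',**a)
b=eyes.snapshot('scene');np.savez('scene1.npz',**b)
A=cv2.resize(a['image'][140:310,330:490],(565,600));B=cv2.resize(b['image'][80:250,200:400],None,fx=3.5,fy=3.5)
cv2.imwrite('pics/wtop1.png',A[:,:,::-1]);cv2.imwrite('pics/scene1.png',B[:,:,::-1])
E
```

```text
clock: 2.85
ee_pos: [0.4398, -0.1452, 0.2004]
ee_rot: [-3.141, 0.002, 0.044]
ft_force: [0.5, -0.6, 0.7]
width: 0.595
grip_force: 0.0
```

View pics/scene1.png

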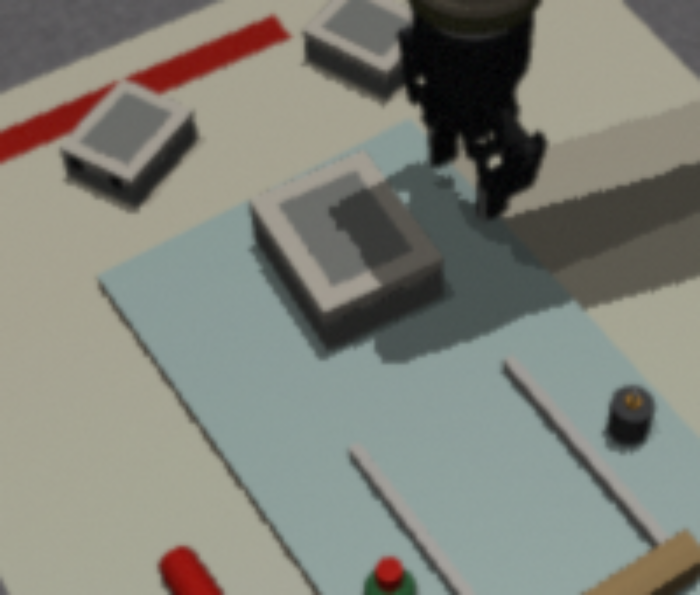

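The hand is down beside the case's +y face at finger height, clear of everything. Pushing along dock -y = world (0.999, 0.046).

```bash
python3 -m pendant '[[0.7,0.03,0,0,0,0,0.6],[0.7,0.03,0,0,0,0,0.6],[0.7,0.03,0,0,0,0,0.6],[0.7,0.03,0,0,0,0,0.6],[0.4,0.02,0,0,0,0,0.6]]' && python3 -m pendant '[[0.3,0.02,0,0,0,0,0.6],[0.3,0.01,0,0,0,0,0.6]]' && python3 -m pendant '[[0.3,0.01,0,0,0,0,0.6],[0.3,0.01,0,0,0,0,0.6]]' && python3 -m pendant '[[0.3,0.01,0,0,0,0,0.6],[0.3,0.01,0,0,0,0,0.6]]'
```

```text
clock: 3.37
ee_pos: [0.4737, -0.1428, 0.201]
ee_rot: [3.142, -0.001, 0.045]
ft_force: [0.1, 0.2, 0.0]
width: 0.599
grip_force: 0.0
clock: 3.53
ee_pos: [0.4788, -0.1426, 0.2006]
ee_rot: [-3.141, 0.0, 0.045]
ft_force: [-0.6, 0.4, -0.8]
width: 0.601
grip_force: 0.0
clock: 3.7
ee_pos: [0.4842, -0.1427, 0.2005]
ee_rot: [3.141, 0.001, 0.045]
ft_force: [-4.6, -2.2, 2.3]
width: 0.599
grip_force: 2.2
clock: 3.87
ee_pos: [0.4903, -0.1427, 0.2006]
ee_rot: [3.141, 0.001, 0.044]
ft_force: [-3.3, -1.0, 0.8]
width: 0.599
grip_force: 1.4
```

```bash
python3 -m pendant '[[0.25,0.01,0,0,0,0,0.6],[0.25,0.01,0,0,0,0,0.6],[0.25,0.01,0,0,0,0,0.6],[0.1,0.01,0,0,0,0,0.6],[0,0,0,0,0,0,0.6]]' && python3 -m pendant '[[-0.5,0,0,0,0,0,0.6],[-1.5,0,0,0,0,0,0.6],[-2.5,0,0,0,0,0,0.6],[-1,0,2.5,0,0,0,0.6],[0,0,2.5,0,0,0,0.6],[0,0,2.5,0,0,0,0.6],[0,0,0,0,0,0,0.6]]' && python3 - <<'E'
from plant import eyes
import cv2,numpy as np
a=eyes.snapshot('top');np.savez('top2.npz',**a)
cv2.imwrite('pics/top2.png',cv2.resize(a['image'][160:295,240:430],None,fx=4,fy=4,interpolation=cv2.INTER_CUBIC)[:,:,::-1])
E
```

```text
clock: 4.28
ee_pos: [0.4992, -0.1417, 0.2007]
ee_rot: [-3.141, -0.0, 0.045]
ft_force: [0.4, 0.7, 0.3]
width: 0.598
grip_force: 0.4
clock: 4.87
ee_pos: [0.4452, -0.142, 0.2804]
ee_rot: [3.138, -0.007, 0.045]
ft_force: [0.9, -0.3, -0.9]
width: 0.597
grip_force: 0.0
```

View pics/top2.png

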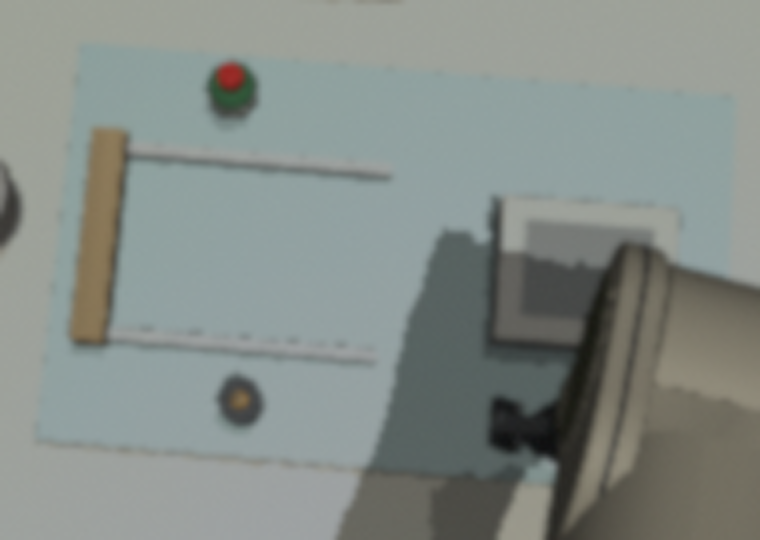

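The case is now visibly square to the board: lid corners at crop (501,196), (679,210), (494,338). Computing its pose.

```bash
python3 - <<'E'
import numpy as np
from h import *
np.set_printoptions(precision=4,suppress=True)
d=dict(np.load('top2.npz'));k=np.load('dock.npz');R,t=k['R'],k['t']
C=ray(d,np.array([(501,196),(679,210),(494,338)])/4+[239.625,159.625],.057)[:,:2]
D=(C-t)@R;print(D)
e=D[0]-D[1];print('len',np.linalg.norm(e),'yaw',np.arctan2(e[1],e[0]))
print('centre est',(D[1]+D[2])/2, 'FR based',D[0]+[-.055,.045])
for p in [(-.235,0),(-.25,0)]: print(p,R@p+t)
E
```

```text
[[-0.0685 -0.0415]
 [-0.179  -0.0418]
 [-0.0699  0.0472]]
len 0.11055645153042287 yaw 0.0025450509038219423
centre est [-0.1245  0.0027] FR based [-0.1235  0.0035]
(-0.235, 0) [ 0.5598 -0.2456]
(-0.25, 0) [ 0.5605 -0.2605]
```

Case at (-124, 3) mm, yaw about 0. Now I swing behind it, turning +90°.

```bash
python3 -m pendant '[[0.85,-0.72,0,0,0,6.5,0.6],[0.85,-0.72,0,0,0,6.5,0.6],[0.85,-0.72,0,0,0,6.5,0.6],[0.85,-0.72,0,0,0,6.5,0.6],[0.85,-0.72,0,0,0,6.5,0.6],[0.85,-0.72,0,0,0,6.5,0.6],[0.85,-0.72,0,0,0,6.5,0.6]]' && python3 -m pendant '[[0.85,-0.72,0,0,0,6.5,0.6],[0.85,-0.72,0,0,0,6.5,0.6],[0.85,-0.72,0,0,0,6.5,0.6],[0.85,-0.72,0,0,0,6.5,0.6],[0.85,-0.72,0,0,0,6.5,0.6],[0.85,-0.72,0,0,0,6.5,0.6],[0.85,-0.72,0,0,0,5.5,0.6],[0,0,0,0,0,0,0.6],[0,0,0,0,0,0,0.6]]'
```

```text
clock: 5.5
ee_pos: [0.5035, -0.1925, 0.2748]
ee_rot: [-3.141, -0.0, 0.845]
ft_force: [-0.5, 1.2, 0.3]
width: 0.601
grip_force: 0.0
clock: 6.25
ee_pos: [0.5627, -0.2426, 0.2746]
ee_rot: [-3.141, -0.001, 1.613]
ft_force: [0.4, -0.3, 0.5]
width: 0.592
grip_force: 0.0
```

```bash
python3 -m pendant '[[-0.3,0.3,0,0,0,0.2,0.6],[-0.3,0.3,0,0,0,0,0.6],[0,0,-2,0,0,0,0.6],[0,0,-2,0,0,0,0.6],[0,0,-2,0,0,0,0.6],[0,0,-1.4,0,0,0,0.6],[0,0,0,0,0,0,0.6],[0,0,0,0,0,0,0.6]]'
```

```text
clock: 6.92
ee_pos: [0.5566, -0.2362, 0.2017]
ee_rot: [-3.141, -0.001, 1.619]
ft_force: [0.0, -0.9, -0.0]
width: 0.603
grip_force: 0.0
```

```bash
python3 -m pendant '[[-0.02,0.5,0,0,0,0,0.6],[-0.02,0.5,0,0,0,0,0.6],[-0.02,0.5,0,0,0,0,0.6],[-0.02,0.5,0,0,0,0,0.6]]' && python3 -m pendant '[[-0.02,0.4,0,0,0,0,0.6],[-0.02,0.4,0,0,0,0,0.6],[-0.02,0.4,0,0,0,0,0.6]]'&& python3 -m pendant '[[-0.02,0.4,0,0,0,0,0.6],[-0.02,0.4,0,0,0,0,0.6],[-0.02,0.4,0,0,0,0,0.6]]'
```

```text
clock: 7.25
ee_pos: [0.5564, -0.2159, 0.2026]
ee_rot: [3.14, 0.0, 1.62]
ft_force: [0.2, -0.0, 0.7]
width: 0.602
grip_force: 0.0
clock: 7.5
ee_pos: [0.5555, -0.2042, 0.2019]
ee_rot: [3.141, 0.0, 1.619]
ft_force: [1.0, -0.2, 0.5]
width: 0.605
grip_force: 0.0
clock: 7.75
ee_pos: [0.5549, -0.193, 0.2018]
ee_rot: [3.141, 0.001, 1.618]
ft_force: [-0.2, -3.3, 0.8]
width: 0.603
grip_force: 1.5
```

Contact made. Pushing about 9.6 cm to just inside the mouth, then checking.

```bash
python3 -m pendant '[[-0.03,0.7,0,0,0,0,0.6],[-0.03,0.8,0,0,0,0,0.6],[-0.03,0.8,0,0,0,0,0.6],[-0.03,0.8,0,0,0,0,0.6],[-0.02,0.8,0,0,0,0,0.6],[-0.03,0.7,0,0,0,0,0.6],[-0.02,0.5,0,0,0,0,0.6],[0,0.2,0,0,0,0,0.6]]' && python3 - <<'E'
from plant import eyes
import cv2,numpy as np
a=eyes.snapshot('top');np.savez('top3.npz',**a)
cv2.imwrite('pics/top3.png',cv2.resize(a['image'][160:295,240:430],None,fx=4,fy=4,interpolation=cv2.INTER_CUBIC)[:,:,::-1])
E
```

```text
clock: 8.42
ee_pos: [0.553, -0.1385, 0.2018]
ee_rot: [3.142, -0.0, 1.62]
ft_force: [-0.2, -3.6, 2.1]
width: 0.598
grip_force: 1.8
```

View pics/top3.png

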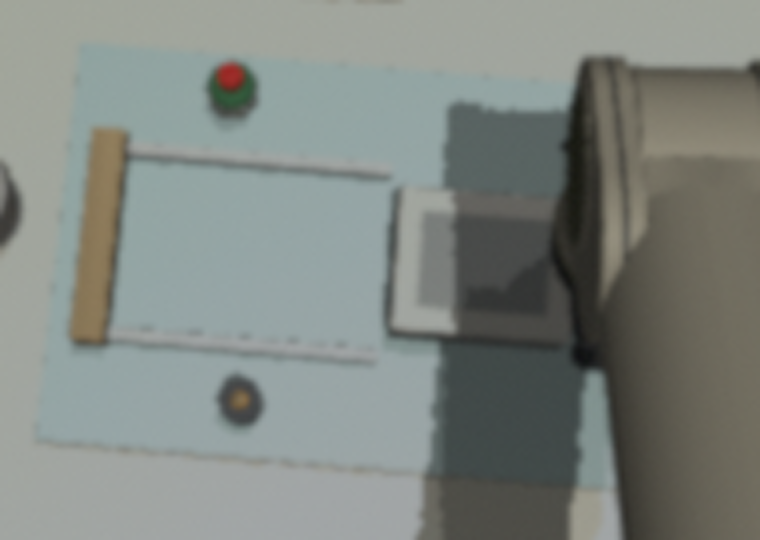

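The case sits square just before the mouth, with front lid corners at crop (400,187) and (392,331).

```bash
python3 - <<'E'
import numpy as np
from h import *
np.set_printoptions(precision=4,suppress=True)
d=dict(np.load('top3.npz'));k=np.load('dock.npz');R,t=k['R'],k['t']
D=(ray(d,np.array([(400,187),(392,331)])/4+[239.625,159.625],.057)[:,:2]-t)@R
print(D,D.mean(0)-[.055,0]); print('tcp',(np.array([.553,-.1385])-t)@R)
E
```

```text
[[-0.0056 -0.042 ]
 [-0.0074  0.048 ]] [-0.0615  0.003 ]
tcp [-0.1278  0.0019]
```

Case y = +3 mm, square, and TCP to case centre is 66 mm. Another 176 mm to home. Pushing 160 mm, then easing in on force.

```bash
python3 -m pendant '[[-0.02,0.7,0,0,0,0,0.6],[-0.02,0.7,0,0,0,0,0.6],[-0.02,0.7,0,0,0,0,0.6],[-0.02,0.7,0,0,0,0,0.6],[-0.02,0.7,0,0,0,0,0.6],[-0.02,0.7,0,0,0,0,0.6],[-0.02,0.7,0,0,0,0,0.6],[-0.03,0.7,0,0,0,0,0.6],[-0.03,0.7,0,0,0,0,0.6],[-0.03,0.7,0,0,0,0,0.6],[-0.03,0.5,0,0,0,0,0.6],[0,0.2,0,0,0,0,0.6]]' && python3 - <<'E'
from plant import eyes
import cv2,numpy as np
a=eyes.snapshot('top');np.savez('top4.npz',**a)
cv2.imwrite('pics/top4.png',cv2.resize(a['image'][160:295,240:430],None,fx=4,fy=4,interpolation=cv2.INTER_CUBIC)[:,:,::-1])
E
```

```text
clock: 9.47
ee_pos: [0.5503, -0.0614, 0.2017]
ee_rot: [-3.142, -0.001, 1.621]
ft_force: [0.3, -2.9, 0.4]
width: 0.598
grip_force: 1.4
```

View pics/top4.png

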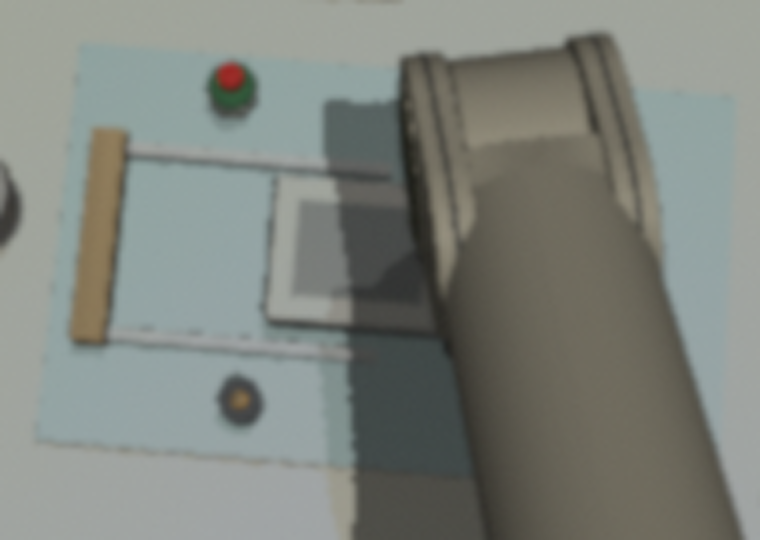

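The case is in the lane, square and about centred (front corners (279,174) and (271,318)), with clear gaps to both rails. About 99 mm remain.

```bash
python3 -m pendant '[[-0.03,0.7,0,0,0,0,0.6],[-0.03,0.8,0,0,0,0,0.6],[-0.03,0.8,0,0,0,0,0.6],[-0.03,0.8,0,0,0,0,0.6],[-0.03,0.8,0,0,0,0,0.6],[-0.03,0.8,0,0,0,0,0.6],[-0.03,0.8,0,0,0,0,0.6],[-0.03,0.8,0,0,0,0,0.6],[-0.03,0.8,0,0,0,0,0.6],[-0.03,0.7,0,0,0,0,0.6],[-0.02,0.4,0,0,0,0,0.6],[0,0.2,0,0,0,0,0.6]]' && python3 -m pendant '[[-0.01,0.2,0,0,0,0,0.6],[-0.01,0.2,0,0,0,0,0.6]]' && python3 -m pendant '[[-0.01,0.2,0,0,0,0,0.6]]' && python3 -m pendant '[[-0.01,0.2,0,0,0,0,0.6]]'
```

```text
clock: 10.52
ee_pos: [0.5471, 0.0222, 0.2018]
ee_rot: [3.142, -0.0, 1.62]
ft_force: [-0.1, -2.4, 1.2]
width: 0.6
grip_force: 1.4
clock: 10.68
ee_pos: [0.5471, 0.0249, 0.2018]
ee_rot: [3.141, 0.0, 1.619]
ft_force: [-0.9, -2.7, 0.4]
width: 0.599
grip_force: 1.3
clock: 10.77
ee_pos: [0.547, 0.027, 0.2018]
ee_rot: [3.141, 0.0, 1.618]
ft_force: [0.6, -3.1, 0.5]
width: 0.598
grip_force: 1.2
clock: 10.85
ee_pos: [0.5469, 0.0291, 0.2018]
ee_rot: [3.141, 0.0, 1.619]
ft_force: [-0.1, -2.3, -1.3]
width: 0.596
grip_force: 1.2
```

```bash
python3 -m pendant '[[-0.01,0.2,0,0,0,0,0.6],[-0.01,0.2,0,0,0,0,0.6]]' && python3 -m pendant '[[-0.01,0.2,0,0,0,0,0.6]]' && python3 -m pendant '[[-0.01,0.1,0,0,0,0,0.6]]' && python3 -m pendant '[[0,0.1,0,0,0,0,0.6]]'
```

```text
clock: 11.02
ee_pos: [0.5466, 0.0333, 0.2018]
ee_rot: [3.141, 0.0, 1.619]
ft_force: [0.1, -2.4, 0.4]
width: 0.597
grip_force: 1.3
clock: 11.1
ee_pos: [0.5465, 0.0354, 0.2018]
ee_rot: [3.141, -0.0, 1.619]
ft_force: [0.5, -3.7, 0.3]
width: 0.598
grip_force: 1.3
clock: 11.18
ee_pos: [0.5464, 0.0367, 0.2017]
ee_rot: [3.141, -0.0, 1.619]
ft_force: [0.6, -2.0, 0.2]
width: 0.602
grip_force: 1.3
clock: 11.27
ee_pos: [0.5464, 0.037, 0.2018]
ee_rot: [-3.141, 0.001, 1.619]
ft_force: [-0.9, -7.4, 2.9]
width: 0.604
grip_force: 3.6
```

Force rises at TCP x = 0.048, where the stop was predicted. One more small press to confirm.

```bash
python3 -m pendant '[[0,0.1,0,0,0,0,0.6],[0,0,0,0,0,0,0.6]]'; python3 -m pendant '[[0,-0.3,0,0,0,0,0.6],[0.03,-1,0,0,0,0,0.6],[0.06,-1.5,0,0,0,0,0.6],[0,-2,1,0,0,0,0.6],[0,-2.5,2.5,0,0,0,0.6],[0,-2.5,2.5,0,0,0,0.6],[0,-2.5,2.5,0,0,0,0.6],[0,-2.5,2.5,0,0,0,0.6],[0,-2.5,2,0,0,0,0.6],[0,-2.5,0,0,0,0,0.6],[0,-2.5,0,0,0,0,0.6],[0,0,0,0,0,0,0.6]]' && python3 - <<'E'
from plant import eyes
import cv2,numpy as np
a=eyes.snapshot('top');np.savez('top5.npz',**a)
cv2.imwrite('pics/top5.png',cv2.resize(a['image'][160:295,240:430],None,fx=4,fy=4,interpolation=cv2.INTER_CUBIC)[:,:,::-1])
E
```

```text
clock: 11.43
ee_pos: [0.5464, 0.0372, 0.2018]
ee_rot: [-3.141, 0.002, 1.618]
ft_force: [-1.4, -6.3, 2.3]
width: 0.601
grip_force: 3.6
clock: 12.43
ee_pos: [0.5464, -0.1909, 0.3317]
ee_rot: [3.141, 0.002, 1.612]
ft_force: [0.5, -1.1, -0.5]
width: 0.599
grip_force: 0.0
```

View pics/top5.png

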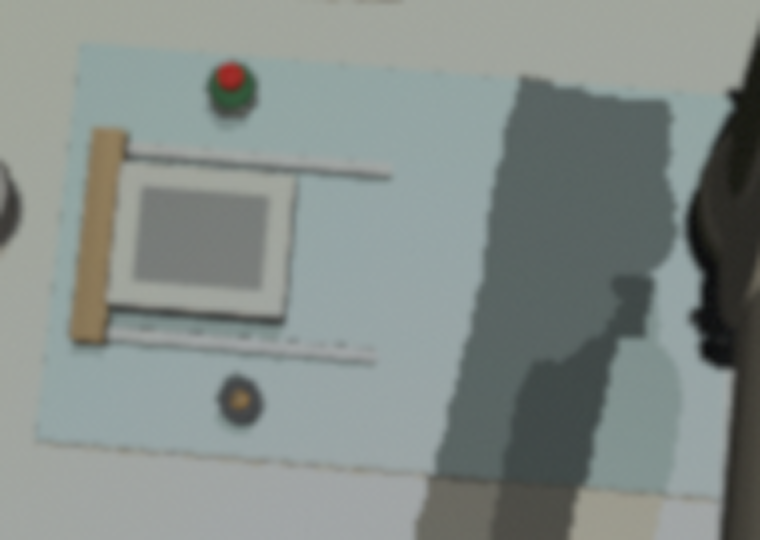

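The case sits against the stop, between the rails and clear of both; the bystanders haven't moved and the hand is away. I'll run a final number check and hand in if it passes.

```bash
python3 - <<'E'
import numpy as np
from h import *
d=dict(np.load('top5.npz'));k=np.load('dock.npz');R,t=k['R'],k['t']
D=(ray(d,np.array([(297,175),(284,317)])/4+[239.625,159.625],.057)[:,:2]-t)@R
c=D.mean(0)+[.055,0];print(D,c)
if abs(c[0]-.115)<.006 and abs(c[1])<.008:
    from plant import hand_in; print(hand_in())
E
```

```text
[[ 0.05883024 -0.04434997]
 [ 0.05916381  0.04487185]] [0.11399703 0.00026094]
the job is handed in; nothing more can be done
None
```

The case is flush against the end stop: measured at dock x = 114 mm, y = 0.3 mm and square. Rails and bystanders showed no contact or movement in the pictures, the hand is clear, and the job was handed in at about 12.5 s; no verdict was returned.

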